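# Shim the rocking balance

## Robot

A 7-joint arm with a two-finger parallel gripper is mounted at the origin on the work surface; the furniture and walls round the work are solid. World frame = base frame: x ahead of the robot, y to its left, z up, the work surface at z = 0. Lengths are in mm, angles in rad, forces in N, time in s.
With the tool pointing down it reaches from about 425 to 950 mm from the base axis. Payload 4.7 kg.
Tool frame: the origin (TCP) lies between the finger pads; the fingertips stand 25 mm ahead of it and the grasp point (between the pads) lies 6 mm ahead of it (env.nose_length is the distance from the TCP to the fingertips, in mm); z points along the fingers, y is the line along which they close (so a half turn about z gives the same grasp; the last joint's range is limited). The gripper opens to 85 mm and grips with 20 to 120 N. Pads are 22 mm wide; open, the fingers measure 114 mm over their backs; the gripper's body (76 mm by 85 mm) begins 54 mm behind the grasp point. The pads swing forward as they close: fully open they stand 13 mm farther back than shut.
Start: joints at [1.173, 0.469, -0.049, 1.532, 0.024, 1.141, -0.082], TCP at [243.38, -629.613, 256.335] pointing down, gripper open.
Joint ranges: [-2.59, 2.59], [-0.33, 1.99], [-1.39, 1.29], [0.1, 2.45], [-1.04, 4.18], [0.21, 1.99], [-2.66, 2.66]. Speed limits (rad/s): [2.57, 2.57, 3.14, 3.14, 3.14, 3.14, 3.14].

## Interface

Orientations are given as [roll, pitch, yaw] about the fixed x, y, z axes, in that order (R = Rz(yaw) Ry(pitch) Rx(roll)).
In Python, from station import env gives the robot as it stands.
- The arm moves only by the tool apply_moves, never from a script. Its arguments are lists of equal length, an entry for each row: "offset": the shift along the tool's x, y, z in mm, a list of three; "angular": the turn, a rotation vector about the tool's x, y, z in degrees, a list of three; "gripper": the finger opening in mm, from 0 to 85.4. A call has 1 to 8 rows; each row is the pose to reach, as a shift and turn from the pose commanded when the call began, along the tool's axes at that moment; what a row does not reach only later rows make up. A row lasts 1/10 s, in which the tool goes at most 50 mm and 8.59 degrees, less where a joint would pass 70% of its speed; a pose out of reach is approached as far as the arm can. A call with a gripper value outside its range is refused whole. The fingers move at their own pace and stop on an object; "force" is the grip in N (left out, the last holds). Time passes only in rows, so rows that repeat a pose let the fingers close. It gives the time, the measured TCP pose, the force, the opening and the grip force at its end, in the units of the state.
- env.get_obs(): the state, without advancing time (a new reading comes with each control period).
- env.grab_frame(name): name is "side" or "top" or "wrist"; returns a dict with "color" (480x640x3 uint8, red, green, blue), "range_z" (480x640 float32, mm along the optical axis (not along the pixel's ray), 0 where there is no reading), "fx", "fy", "cx", "cy" (pixels), "rvec" (rotation vector, rad) and "tvec" (3), from world to camera coordinates, as OpenCV has them. Camera axes: x right, y down, z forward; pixel columns grow to the right and rows downward; lengths in mm; the calibration is good to about 2 mm. The wrist camera is an equidistant fisheye: a pixel r from the principal point sees the ray r / f radians off the axis. A picture is of the moment at which its call begins.
- env.hand_in(): hands the job in; it is judged then, once.
The state is a dict: "clock": time; "joints": joint angles; "joint_velocities": joint speeds; "joint_torque": joint torques, N m; "position": TCP position; "ee_rot": TCP orientation; "wrist_force": force on the tool from outside, world axes, zero at the start; "moment": the same for the moment, N m; "opening": finger opening in mm; "finger_force": force on a finger pad.
Only numpy, scipy, OpenCV 4.12 (cv2) and the standard library are available. Lean on these libraries where they do the work, as an engineer would, in place of code of your own. Each camera call takes 0.05 s, during which the arm holds its last target. There are 200 camera calls.

## Task

The white laboratory balance leans and rocks because its front-left foot is too short. Push the orange wedge shim along the bench, thin edge first, under that foot until the whole foot stands on the shim's flat top and the balance is level; then press down on the blue pad above that foot to check that it no longer rocks, and let go. Only push and press: do not pick up or lift anything, do not shove the balance out of its place, and leave the cup, the petri dish and the carton alone.

Things in the scene. Friction and masses are not known exactly. Their poses are not given: they have to be found in the camera images.
- balance: White square lab balance with round steel pan, loose, 0.9 kg, 130 x 130 mm, pan top 61 mm high. Origin: centre of the square, in the plane of the good feet's soles; z up (vertical when level), display on its -x face, y to its left. Feet at x, y = +-48 mm; the one at (-48, +48) is 8 mm short. Starts leaning about 0.12 rad towards it. Case underside 18 mm above the origin, so the shim passes below
- short_foot (a point): Centre of the sole of the short foot (black domed rubber, 22 mm diameter): 8 mm above the bench when the balance is level, on the bench at the start
- press_pad: Round blue pad, 24 mm diameter, 4 mm thick, on the top of the balance's case directly above the short foot. Origin: centre of its underside; its top is 56 mm above the bench when the balance is level, about 8 mm lower at the start
- shim: Orange wedge shim, loose on the bench, 150 g, 104 long (x) x 52 mm wide. Origin: centre of its underside; +x points to the thin edge (x = 52, 1.5 mm thick). A ramp rises from there to x = 10 mm; a flat top 8 mm high runs back to x = -38; a heel block 24 mm high with upright rear face ends at x = -52 mm. At the start the thin edge points roughly at the short foot
- shim_heel (a point): Middle of the shim's upright rear face, the face to push on, 12 mm above the bench
- cup: Bystander: specimen cup with red lid, 50 mm diameter, 59 mm tall, loose. Origin: centre of its underside
- petri: Bystander: petri dish, 60 mm diameter, 15 mm tall, loose. Origin: centre of its underside
- carton: Bystander: small blue carton, 45 x 60 x 50 mm, loose. Origin: centre of its underside

How it is judged:
By the outcome, as a careful person would: the job done as asked, in the order asked, and still so for the second after the job is handed in, with the robot touching nothing.
It also fails if it takes over 51 s, if anything falls off the work surface, if the arm or the gripper's body presses on something with over 40 N, if the wrist force passes 120 N, or if a joint passes its speed limit or range.

## Working session

There is one attempt and no reset: what is moved stays moved. The work goes in short steps, Python scripts to look and compute and a tool call to move; the robot and the scene stay as the last step left them, time stands still between calls to the robot, and variables do not carry over. Pictures are saved under pics/ and viewed, at most 10 in all, crops included, and the job is handed in when it is done.

Besides the shell and the picture viewer there is one more tool, called by a JSON object that holds its "method" and its "body". apply_moves: Moves the arm, as the interface text tells. Its arguments: {"type":"object","properties":{"offset":{"type":"array","items":{"type":"array","items":{"type":"number"}}},"angular":{"type":"array","items":{"type":"array","items":{"type":"number"}}},"gripper":{"type":"array","items":{"type":"number"}},"force":{"type":"number"}},"required":["offset","angular","gripper"]}

```bash
mkdir -p pics; cat > h.py <<'E'
import numpy as np, cv2
from station import env
def grab(n,save=None):
    f=env.grab_frame(n)
    if save: cv2.imwrite(f'pics/{save}.png',f['color'][:,:,::-1]); np.savez(f'pics/{save}.npz',**f)
    return f
def cloud(f):
    v,u=np.mgrid[:480,:640]; z=f['range_z']
    p=np.stack([(u-f['cx'])/f['fx']*z,(v-f['cy'])/f['fy']*z,z],-1)
    R=cv2.Rodrigues(np.array(f['rvec']))[0]
    return (p-np.array(f['tvec']).ravel())@R   # world
E
python3 - <<'E'
from h import *
s=env.get_obs(); print({k:np.round(v,3) for k,v in s.items()})
grab('top','top0');grab('side','side0')
E
```

```text
{'clock': np.float64(0.0), 'joints': array([ 1.173,  0.469, -0.049,  1.534,  0.024,  1.141, -0.082]), 'joint_velocities': array([-0.   ,  0.001,  0.001,  0.001, -0.   , -0.001,  0.   ]), 'joint_torque': array([ 0.0000e+00, -5.1031e+01, -4.6000e-02, -2.3771e+01,  1.1000e-02,
        8.0000e-03, -0.0000e+00]), 'position': array([ 243.161, -629.113,  255.238]), 'ee_rot': array([-3.14 ,  0.   ,  0.369]), 'wrist_force': array([ 0.77 , -0.151, -0.314]), 'moment': array([-0.01 ,  0.026,  0.039]), 'finger_force': np.float64(0.0), 'opening': np.float64(85.33)}
```

View pics/top0.png

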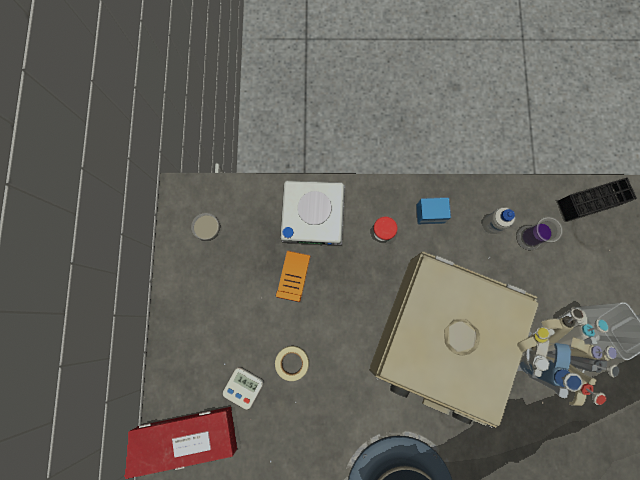

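View pics/side0.png

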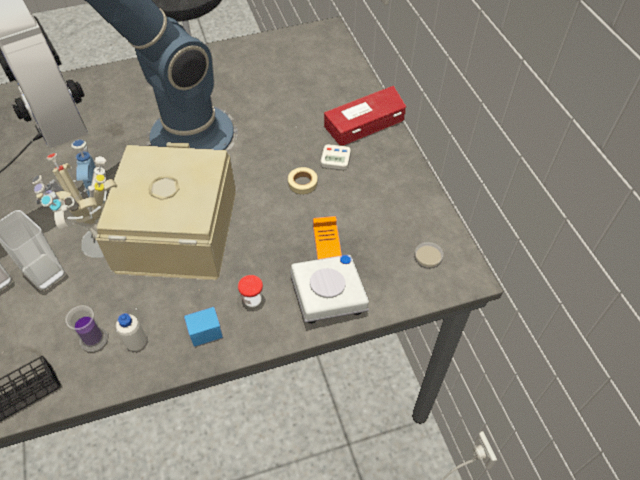

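The top view shows the balance at (313,213), the blue pad at (288,232) and the shim at (293,276), with its heel at about (288,298) and its thin edge towards the balance. The side view agrees. Next I'll compute positions.

```bash
python3 - <<'E'
from h import *
for n in ('top0','side0'):
    f=dict(np.load(f'pics/{n}.npz')); c=f['color'].astype(int); P=cloud(f); r,g,b=c[...,0],c[...,1],c[...,2]
    hsv=cv2.cvtColor(f['color'],cv2.COLOR_RGB2HSV); H,S,V=[hsv[...,i].astype(int) for i in range(3)]
    near=(P[...,1]>-200)&(P[...,2]>-15)&(P[...,2]<90)&(P[...,0]>250)&(P[...,0]<900)
    print(n, 'C',np.round(-cv2.Rodrigues(f['rvec'])[0].T@f['tvec'].ravel()), f['fx'])
    def comps(m,nm,amin=30):
        k,l,st,ce=cv2.connectedComponentsWithStats((m).astype(np.uint8))
        for i in range(1,k):
            if st[i,4]>amin:
                q=P[l==i]; q=q[np.isfinite(q).all(1)]
                rect=cv2.minAreaRect(q[:,:2].astype(np.float32))
                print(nm,st[i,4],'px',ce[i].round(1),'med',np.median(q,0).round(1),'z5-95',np.percentile(q[:,2],[5,50,95]).round(1),'rect',np.round(rect[0],1),np.round(rect[1],1),round(rect[2],1))
                print('   corners',cv2.boxPoints(rect).round(0).tolist())
    comps(near&(H>8)&(H<20)&(S>180)&(V>120),'orange')
    comps(near&(H>100)&(H<125)&(S>150)&(V>80),'blue')
    comps(near&(S<40)&(V>185),'white',300)
    comps(near&(H<5)&(S>180),'red')
    if n=='top0':
        # ground check
        print('ground',P[330,250],P[270,330])
        m=near&(H>8)&(H<20)&(S>180)&(V>60)
        v,u=np.where(m); 
        for zlo,zhi in((18,30),(5,11)):
            q=P[m&(P[...,2]>zlo)&(P[...,2]<zhi)]; 
            if len(q)>5: print(zlo,len(q),q.mean(0).round(1),cv2.minAreaRect(q[:,:2].astype(np.float32)))
E
python3 - <<'E'
import cv2
a=cv2.imread('pics/top0.png')[170:320,250:410];cv2.imwrite('pics/c1.png',cv2.resize(a,None,fx=4,fy=4,interpolation=cv2.INTER_CUBIC))
E
```

```text
top0 C [335. 154. 945.] 434.24094125989495
orange 892 px [293.6 273. ] med [444.8 218.9   5.9] z5-95 [ 0.4  5.9 22.3] rect [435.3 220.4] [ 51.2 104.1] 78.4
   corners [[379.0, 206.0], [481.0, 185.0], [491.0, 235.0], [389.0, 256.0]]
blue 83 px [287.7 231.9] med [523.  229.7  47.3] z5-95 [44.8 47.3 50. ] rect [522.7 230.7] [19.2 21.3] 89.3
   corners [[512.0, 221.0], [533.0, 221.0], [533.0, 240.0], [512.0, 240.0]]
white 2400 px [313.6 210.9] med [564.9 171.1  51.1] z5-95 [43.8 51.1 61.1] rect [569.2 179.1] [123.3 123.6] 86.8
   corners [[504.0, 121.0], [627.0, 114.0], [634.0, 237.0], [511.0, 244.0]]
ground [318.97670227 310.45971702   0.50623446] [448.57414358 140.1285681   -2.21947387]
18 82 [390.9 230.7  22.6] ((390.69830322265625, 229.17626953125), (50.459529876708984, 13.30616569519043), 78.27287292480469)
5 476 [432.1 220.8   7.1] ((432.92169189453125, 220.9156494140625), (51.14418029785156, 87.88021087646484), 78.56534576416016)
side0 C [1192.  -44. 1075.] 604.3733919588764
orange 156 px [324.7 223.2] med [392.9 228.5  16.8] z5-95 [ 6.  16.8 25.7] rect [391.2 226.1] [51.5 17.2] 8
[... 858 characters left out ...]
-65.5  33.2] z5-95 [ 7.  33.2 47. ] rect [593.6 -71.9] [31.4  5.9] 89.5
   corners [[591.0, -88.0], [596.0, -88.0], [597.0, -56.0], [591.0, -56.0]]
blue 94 px [201.6 339.1] med [594.8 -95.   16.4] z5-95 [ 5.1 16.4 36.7] rect [595.1 -88.4] [ 6.  45.5] 0.5
   corners [[592.0, -66.0], [592.0, -111.0], [598.0, -111.0], [598.0, -66.0]]
white 3036 px [328.2 284.3] med [574.9 173.6  55.5] z5-95 [45.9 55.5 64.7] rect [565.7 178.6] [128.7 130.5] 87.1
   corners [[497.0, 118.0], [628.0, 111.0], [634.0, 240.0], [504.0, 246.0]]
red 100 px [247.8 290.6] med [543.8  13.7  59.9] z5-95 [54.6 59.9 62.9] rect [536.1  18.4] [48.4 27.3] 50.6
   corners [[510.0, 8.0], [531.0, -9.0], [562.0, 28.0], [541.0, 46.0]]
```

View pics/c1.png

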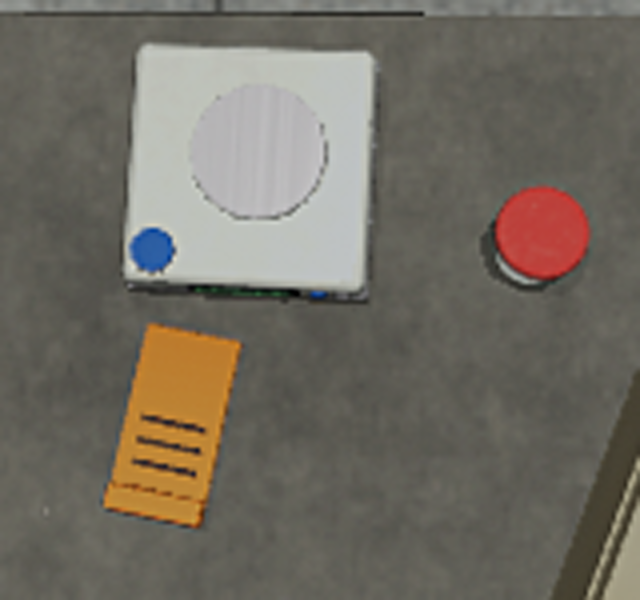

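The crop shows the shim's heel at the lower left (150,505), its thin edge at (195,335), and the blue pad at (152,250).

My estimates are:
- **Foot:** about (526,225).
- **Shim:** centre (435,220), yaw -11.6°, heel face (384,231).

The shim's axis would miss the foot by about 23 mm. I'll first nudge the front of its right side towards +y, then push straight. First I need the height of the box along the route.

```bash
cat >> h.py <<'E'
def go(x,y,z,yaw=None):
    s=env.get_obs(); p=s['position']; R=cv2.Rodrigues(np.zeros(3))[0]
    from scipy.spatial.transform import Rotation as Ro
    r=Ro.from_euler('xyz',s['ee_rot']); d=r.inv().apply(np.array([x,y,z])-p)
    print('tool offset',d.round(1),'turn z', None if yaw is None else round(-(yaw-np.degrees(s['ee_rot'][2])),1))
E
python3 - <<'E'
from h import *
f=dict(np.load('pics/top0.npz'));P=cloud(f)
m=(P[...,2]>60)&(P[...,2]<600)&(P[...,0]>50)&(P[...,0]<900)&(P[...,1]<150)
Q=P[m]
for a in range(-700,150,100):
    q=Q[(Q[:,1]>a)&(Q[:,1]<=a+100)]
    if len(q): print(a,'x',q[:,0].min().round(),q[:,0].max().round(),'z',q[:,2].max().round())
print(P[0,:5],P[479,639],env.nose_length)
go(560,-250,270); go(480,150,200,-2.4)
E
```

```text
-500 x 283.0 364.0 z 151.0
-400 x 250.0 547.0 z 223.0
-300 x 199.0 572.0 z 265.0
-200 x 153.0 562.0 z 236.0
-100 x 51.0 468.0 z 161.0
0 x 50.0 551.0 z 158.0
100 x 552.0 627.0 z 68.0
[[703.71689346 533.42355973 498.69985952]
 [704.15234561 532.69699819 498.17772326]
 [705.58976113 532.99230409 496.44280416]
 [708.12133676 534.39389408 493.38354726]
 [708.03067623 533.11460325 493.49828932]] [  29.2116291  -481.51464571   -1.85665915] 25.0
tool offset [ 432.2 -239.5  -14.2] turn z None
tool offset [ 501.8 -641.3   56.4] turn z 23.5
```

{"method": "apply_moves", "body": {"offset": [[0, 0, -50], [0, 0, -95], [40, -22, -95], [85, -47, -95], [128, -71, -95], [172, -95, -95], [215, -119, -95], [258, -143, -95]], "angular": [[0, 0, 0], [0, 0, 0], [0, 0, 0], [0, 0, 0], [0, 0, 0], [0, 0, 0], [0, 0, 0], [0, 0, 0]], "gripper": [0, 0, 0, 0, 0, 0, 0, 0]}}

```text
clock: 0.9
position: [433.3, -401.3, 351.0]
ee_rot: [-3.141, 0.0, 0.369]
wrist_force: [0.8, -0.9, -0.9]
opening: 0.3
finger_force: 0.0
```

```bash
python3 - <<'E'
from h import *
go(560,-200,340); go(450,140,250,-2)
E
```

```text
tool offset [ 190.7 -142.    11. ] turn z None
tool offset [ 210.7 -498.8  101.2] turn z 23.1
```

{"method": "apply_moves", "body": {"offset": [[40, -30, 0], [78, -58, 0], [116, -86, 0], [150, -120, 0], [175, -163, 0], [185, -212, 0], [190, -262, 0], [195, -310, 10]], "angular": [[0, 0, 3], [0, 0, 6], [0, 0, 9], [0, 0, 12], [0, 0, 15], [0, 0, 18], [0, 0, 21], [0, 0, 23]], "gripper": [0, 0, 0, 0, 0, 0, 0, 0]}}

```text
clock: 1.7
position: [502.4, -41.5, 341.9]
ee_rot: [-3.142, -0.002, -0.034]
wrist_force: [0.2, 0.5, -0.3]
opening: 0.1
finger_force: 0.0
```

```bash
python3 - <<'E'
from h import *
print(env.get_obs()['ee_rot']);go(440,160,200,-2);go(440,160,40,-2)
E
```

```text
[-3.14159115e+00 -2.07865541e-03 -3.36790219e-02]
tool offset [ -69.5 -199.2  141.8] turn z 0.1
tool offset [ -69.8 -199.2  301.8] turn z 0.1
```

{"method": "apply_moves", "body": {"offset": [[-20, -45, 30], [-40, -90, 60], [-55, -135, 90], [-68, -175, 120], [-71, -204, 150], [-71, -204, 200], [-71, -204, 245], [-71, -204, 280]], "angular": [[0, 0, 0], [0, 0, 0], [0, 0, 0], [0, 0, 0], [0, 0, 0], [0, 0, 0], [0, 0, 0], [0, 0, 0]], "gripper": [0, 0, 0, 0, 0, 0, 0, 0]}}

```text
clock: 2.5
position: [437.1, 162.7, 58.9]
ee_rot: [3.141, 0.002, -0.031]
wrist_force: [0.9, -0.7, -0.4]
opening: 0.1
finger_force: 0.0
```

```bash
python3 - <<'E'
from h import *
go(438,165,29,-2); go(438,189,29)
grab('top','top1');grab('side','side1')
a=cv2.imread('pics/top1.png')[150:330,240:420]; b=cv2.imread('pics/side1.png')[190:370,250:430]
cv2.imwrite('pics/c2.png',cv2.resize(np.hstack([a,b]),(800,400),interpolation=cv2.INTER_CUBIC))
E
```

```text
tool offset [ 0.9 -2.4 29.9] turn z 0.2
tool offset [  0.2 -26.3  29.9] turn z None
```

View pics/c2.png

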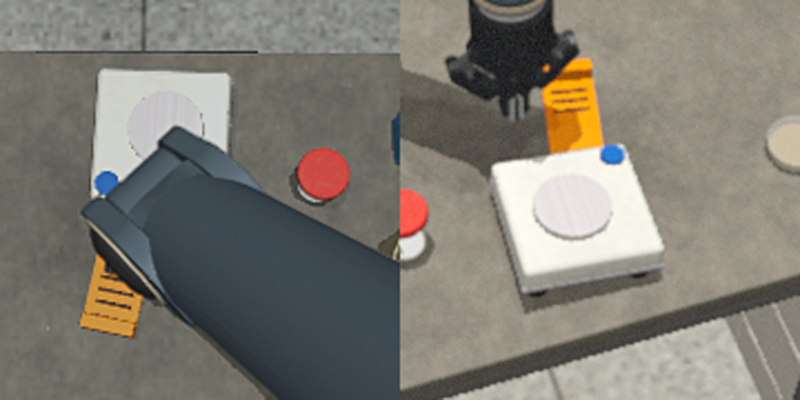

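The fingers hang just right of the shim (crop ~(515,110)), clear of the balance. I'll lower and nudge.

{"method": "apply_moves", "body": {"offset": [[0, -2, 20], [0, -2, 29], [0, -2, 29.5], [0, -10, 29.5], [0, -16, 29.5], [0, -21, 29.5], [0, -25, 29.5], [0, -25, 29.5]], "angular": [[0, 0, 0], [0, 0, 0], [0, 0, 0], [0, 0, 0], [0, 0, 0], [0, 0, 0], [0, 0, 0], [0, 0, 0]], "gripper": [0, 0, 0, 0, 0, 0, 0, 0]}}

```text
clock: 3.4
position: [439.6, 188.0, 32.7]
ee_rot: [3.141, -0.001, -0.032]
wrist_force: [-0.7, -0.2, 7.0]
opening: 0.1
finger_force: 3.5
```

```bash
cat >> h.py <<'E'
def shim(f):
    P=cloud(f);hsv=cv2.cvtColor(f['color'],cv2.COLOR_RGB2HSV); H,S,V=[hsv[...,i].astype(int) for i in range(3)]
    m=(P[...,1]>100)&(P[...,0]>250)&(P[...,0]<650)&(abs(P[...,2])<40)&(H>8)&(H<20)&(S>180)&(V>100)
    q=P[m]; r=cv2.minAreaRect(q[:,:2].astype(np.float32)); h=q[q[:,2]>19]
    print('shim n',len(q),'rect',np.round(r[0],1),np.round(r[1],1),round(r[2],1),'corners',cv2.boxPoints(r).round(0).tolist())
    if len(h)>5:
        r=cv2.minAreaRect(h[:,:2].astype(np.float32)); print('heel',len(h),np.round(r[0],1),np.round(r[1],1),round(r[2],1))
E
python3 - <<'E'
from h import *
shim(grab('top','top2'));shim(grab('side','side2'))
E
```

```text
shim n 84 rect [402.3 226.4] [51.2 38.9] 75.5 corners [[377.0, 206.0], [415.0, 197.0], [428.0, 246.0], [390.0, 256.0]]
heel 44 [390.8 229.1] [50.4 13.3] 78.5
shim n 460 rect [435.2 221.8] [50.2 86.9] 71.9 corners [[386.0, 211.0], [469.0, 184.0], [484.0, 232.0], [402.0, 259.0]]
```

```bash
python3 - <<'E'
from h import *
grab('wrist','w2')
b=cv2.imread('pics/side2.png')[200:290,280:370]; w=cv2.imread('pics/w2.png')
cv2.imwrite('pics/c3.png',np.hstack([cv2.resize(b,(400,400),interpolation=cv2.INTER_CUBIC),cv2.resize(w,(400,300)).__class__ and cv2.copyMakeBorder(cv2.resize(w,(400,300)),0,100,0,0,cv2.BORDER_CONSTANT)]))
print(env.get_obs()['wrist_force'],env.get_obs()['position'])
E
```

```text
[-0.6454216  -1.65791755  6.36529711] [439.59287438 187.94654018  32.64179043]
```

View pics/c3.png

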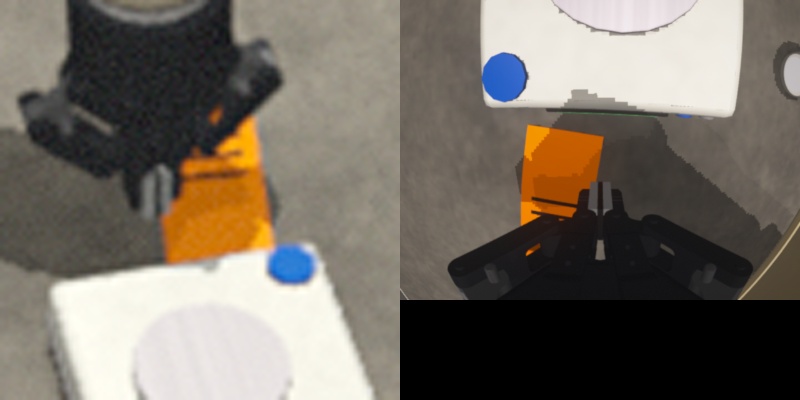

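The finger rode up onto the shim's edge: tip height is 7.7 mm, about the 8 mm flat, and the shim hasn't moved. I'll back off, go fully down, and check the height before pushing.

{"method": "apply_moves", "body": {"offset": [[0, 0, -6], [0, 12, -6], [0, 26, -6], [0, 26, 0], [0, 26, 2], [0, 26, 2], [0, 26, 2]], "angular": [[0, 0, 0], [0, 0, 0], [0, 0, 0], [0, 0, 0], [0, 0, 0], [0, 0, 0], [0, 0, 0]], "gripper": [0, 0, 0, 0, 0, 0, 0]}}

```text
clock: 4.25
position: [438.2, 161.8, 29.6]
ee_rot: [-3.141, 0.0, -0.032]
wrist_force: [0.9, 0.7, 0.7]
opening: -0.1
finger_force: 0.0
```

{"method": "apply_moves", "body": {"offset": [[0, 0, 3], [0, 0, 3], [0, -8, 3], [0, -14, 3], [0, -20, 3], [0, -24, 3], [0, -27, 3], [0, -27, 3]], "angular": [[0, 0, 0], [0, 0, 0], [0, 0, 0], [0, 0, 0], [0, 0, 0], [0, 0, 0], [0, 0, 0], [0, 0, 0]], "gripper": [0, 0, 0, 0, 0, 0, 0, 0]}}

```text
clock: 5.05
position: [439.2, 188.9, 26.8]
ee_rot: [-3.141, -0.0, -0.032]
wrist_force: [0.6, -0.2, 0.1]
opening: -0.2
finger_force: 0.0
```

```bash
python3 - <<'E'
from h import *
shim(grab('top','top3'));shim(grab('side','side3'))
E
```

```text
shim n 77 rect [403.2 228.5] [50.3 41.3] 80.6 corners [[379.0, 207.0], [419.0, 200.0], [428.0, 250.0], [387.0, 257.0]]
heel 43 [389.3 230.9] [50.  13.2] 80.9
shim n 446 rect [435.8 222.1] [50.9 83.5] 81.1 corners [[391.0, 203.0], [473.0, 190.0], [481.0, 241.0], [399.0, 254.0]]
```

{"method": "apply_moves", "body": {"offset": [[0, -4, 0], [0, -8, 0], [0, -8, 0]], "angular": [[0, 0, 0], [0, 0, 0], [0, 0, 0]], "gripper": [0, 0, 0]}}

```text
clock: 5.45
position: [439.5, 197.2, 26.9]
ee_rot: [-3.141, -0.0, -0.032]
wrist_force: [0.5, -0.2, -0.2]
opening: 0.1
finger_force: 0.0
```

```bash
python3 - <<'E'
from h import *
shim(grab('top','top4'));shim(grab('side','side4'))
E
```

```text
shim n 66 rect [401.  231.6] [49.5 41. ] 86.4 corners [[379.0, 208.0], [420.0, 206.0], [423.0, 255.0], [382.0, 258.0]]
heel 43 [387.2 232.5] [49.5 13.4] 86.4
shim n 432 rect [434.8 229.1] [50.7 84.8] 86.8 corners [[391.0, 206.0], [476.0, 201.0], [479.0, 252.0], [394.0, 257.0]]
```

The shim now points at the foot: yaw -3.5°, and its axis passes y≈224 at x=526. I'll retreat and go behind the heel with the fingers spread to about 30 mm, so they contact at two points.

```bash
python3 - <<'E'
from h import *
go(440,170,27);go(360,234,80,-3.5);go(360,234,30);go(380,234,30)
E
```

```text
tool offset [ 1.5 26.7 -0.2] turn z None
tool offset [-80.5 -34.7 -53.2] turn z 1.7
tool offset [-80.5 -34.7  -3.2] turn z None
tool offset [-60.5 -35.3  -3.2] turn z None
```

{"method": "apply_moves", "body": {"offset": [[0, 25, 0], [0, 25, -45], [-35, 0, -53], [-70, -25, -53], [-80, -35, -53], [-80, -35, -53], [-80, -35, -53]], "angular": [[0, 0, 0], [0, 0, 0], [0, 0, 1], [0, 0, 1.7], [0, 0, 1.7], [0, 0, 1.7], [0, 0, 1.7]], "gripper": [0, 0, 30, 30, 30, 30, 30]}}

```text
clock: 6.25
position: [361.0, 233.8, 79.9]
ee_rot: [3.141, -0.001, -0.062]
wrist_force: [-0.5, -1.1, -0.2]
opening: 30.0
finger_force: 0.0
```

```bash
python3 - <<'E'
from h import *
print(env.get_obs()['joints'].round(2))
go(360,234,30,-3.5)
grab('wrist','w5');shim(grab('side','side5'));shim(grab('top','top5'))
b=cv2.imread('pics/side5.png')[180:300,260:380]; w=cv2.imread('pics/w5.png')
cv2.imwrite('pics/c5.png',np.hstack([cv2.resize(b,(400,400),interpolation=cv2.INTER_CUBIC),cv2.copyMakeBorder(cv2.resize(w,(400,300)),0,100,0,0,cv2.BORDER_CONSTANT)]))
E
```

```text
[-0.3   0.38 -0.44  2.23  0.29  0.58 -2.59]
tool offset [-1.  -0.1 49.9] turn z -0.1
shim n 582 rect [423.3 229.8] [ 51.5 110.5] 86.7 corners [[367.0, 207.0], [477.0, 201.0], [480.0, 252.0], [370.0, 259.0]]
heel 128 [386.1 231.8] [50.3 17.1] 85.0
shim n 425 rect [454.3 229.8] [51.4 59.2] 86.9 corners [[423.0, 206.0], [483.0, 203.0], [485.0, 254.0], [426.0, 257.0]]
```

View pics/c5.png

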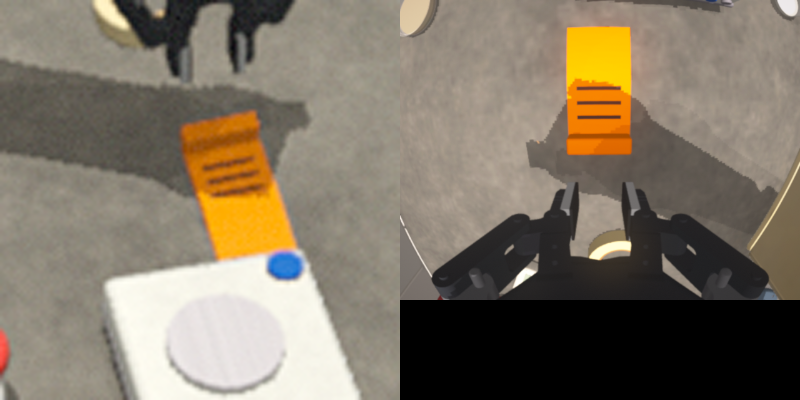

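The fingers are centred behind the heel (wrist view: fingers at x≈573 and 628, shim 567–631). I'll lower and start the push, watching joint 7.

{"method": "apply_moves", "body": {"offset": [[0, 0, 30], [0, 0, 51], [0, 0, 52], [4, 0, 52], [8, 0, 52], [12, 0, 52], [15, 0, 52]], "angular": [[0, 0, 0], [0, 0, 0], [0, 0, 0], [0, 0, 0], [0, 0, 0], [0, 0, 0], [0, 0, 0]], "gripper": [30, 30, 30, 30, 30, 30, 30]}}

```text
clock: 7.1
position: [376.3, 233.2, 28.5]
ee_rot: [-3.141, -0.001, -0.063]
wrist_force: [-1.7, 0.4, 2.0]
opening: 29.9
finger_force: 0.9
```

```bash
python3 - <<'E'
from h import *
print(env.get_obs()['joints'].round(3)); shim(grab('side','side6'))
E
```

```text
[-0.387  0.481 -0.319  2.237  0.33   0.464 -2.603]
shim n 610 rect [430.2 229.7] [51.8 98.7] 86.3 corners [[379.0, 207.0], [478.0, 201.0], [481.0, 252.0], [383.0, 259.0]]
heel 126 [392.2 231.5] [50.2 19.1] 86.5
```

{"method": "apply_moves", "body": {"offset": [[4, 0, 0], [8, 0, 0], [12, 0, 0], [16, 0, 0], [20, 0, 0], [20, 0, 0]], "angular": [[0, 0, 0], [0, 0, 0], [0, 0, 0], [0, 0, 0], [0, 0, 0], [0, 0, 0]], "gripper": [30, 30, 30, 30, 30, 30]}}

```text
clock: 7.75
position: [396.6, 231.9, 27.8]
ee_rot: [-3.141, -0.001, -0.063]
wrist_force: [-0.1, 0.7, -0.2]
opening: 30.1
finger_force: 0.0
```

```bash
cat >> h.py <<'E'
def bal(f):
    P=cloud(f);hsv=cv2.cvtColor(f['color'],cv2.COLOR_RGB2HSV); H,S,V=[hsv[...,i].astype(int) for i in range(3)]
    A=(P[...,0]>480)&(P[...,0]<660)&(P[...,1]>90)&(P[...,1]<270)&(P[...,2]>35)&(P[...,2]<80)
    q=P[A&(H>100)&(H<125)&(S>150)&(V>80)]
    if len(q): print('pad',len(q),q.mean(0).round(1))
    q=P[A&(S<40)&(V>150)]; r=cv2.minAreaRect(q[:,:2].astype(np.float32)); print('white',len(q),np.round(r[0],1),np.round(r[1],1),round(r[2],1))
    c=P[A&(S<40)&(V>150)]; m=np.hypot(*(c[:,:2]-r[0]).T)>50; c=c[m]
    X=np.c_[c[:,:2]-r[0],np.ones(len(c))]
    for _ in range(4):
        k=np.linalg.lstsq(X,c[:,2],rcond=None)[0]; e=abs(X@k-c[:,2])<4; X,c=X[e],c[e]
    print('plane slope',k.round(3))
E
python3 - <<'E'
from h import *
print(env.get_obs()['joints'].round(3)); f=grab('side','side7');shim(f);bal(f)
bal(dict(np.load('pics/side0.npz')))
E
```

```text
[-0.361  0.5   -0.319  2.201  0.329  0.484 -2.57 ]
shim n 609 rect [439.4 228.8] [52.4 77.9] 85.2 corners [[398.0, 206.0], [476.0, 199.0], [480.0, 252.0], [403.0, 258.0]]
heel 134 [414.8 230.2] [17.7 50.3] 2.0
pad 55 [521.3 228.7  49. ]
white 3387 [566.3 178.5] [132.7 133.7] 87.0
plane slope [ 0.062 -0.078 51.745]
pad 56 [521.1 228.7  48.9]
white 3245 [566.8 178.6] [131.4 131.7] 86.1
plane slope [ 0.067 -0.083 52.043]
```

{"method": "apply_moves", "body": {"offset": [[4, 0, 0], [8, 0, 0], [12, 0, 0], [16, 0, 0], [20, 0, 0], [24, 0, 0], [28, 0, 0], [32, 0, 0]], "angular": [[0, 0, 0], [0, 0, 0], [0, 0, 0], [0, 0, 0], [0, 0, 0], [0, 0, 0], [0, 0, 0], [0, 0, 0]], "gripper": [30, 30, 30, 30, 30, 30, 30, 30]}}

```text
clock: 8.6
position: [423.8, 230.2, 27.6]
ee_rot: [3.139, 0.006, -0.06]
wrist_force: [-9.8, 0.6, 8.5]
opening: 30.0
finger_force: 5.2
```

```bash
python3 - <<'E'
from h import *
print(env.get_obs()['joints'].round(3)[6]); f=grab('side','side8');shim(f);bal(f)
E
```

```text
-2.521
shim n 631 rect [467.  227.4] [52.1 80. ] 86.7 corners [[426.0, 204.0], [505.0, 199.0], [508.0, 251.0], [429.0, 256.0]]
heel 140 [441.5 228.9] [51.  15.6] 85.8
pad 59 [545.2 226.6  49.1]
white 3515 [576.  167.7] [131.5 139. ] 73.7
plane slope [ 4.3000e-02 -8.6000e-02  5.1412e+01]
```

```bash
python3 - <<'E'
from h import *
grab('wrist','w8')
b=cv2.imread('pics/side8.png')[200:340,260:400]; w=cv2.imread('pics/w8.png')[:330]
cv2.imwrite('pics/c8.png',np.hstack([cv2.resize(b,(380,380),interpolation=cv2.INTER_CUBIC),cv2.copyMakeBorder(cv2.resize(w,(420,217)),0,163,0,0,cv2.BORDER_CONSTANT)]))
print(env.get_obs()['wrist_force'])
E
```

```text
[-7.0715251   1.48120875  3.42389008]
```

View pics/c8.png

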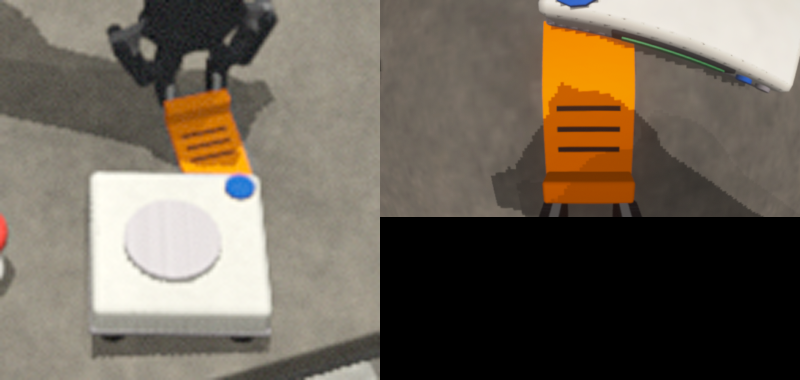

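The thin edge butted against the foot. The balance slid about 23 mm and turned about -12° instead of climbing. I'll back off, measure, set the balance back in its place from behind, then drive the thin edge under with a brisk push.

{"method": "apply_moves", "body": {"offset": [[-14, 0, 0], [-16, 0, -40], [-16, 0, -90], [0, 45, -130], [0, 90, -150], [0, 130, -150], [0, 130, -150]], "angular": [[0, 0, 0], [0, 0, 0], [0, 0, 0], [0, 0, 0], [0, 0, 0], [0, 0, 0], [0, 0, 0]], "gripper": [30, 30, 30, 0, 0, 0, 0]}}

```text
clock: 9.4
position: [419.3, 93.3, 178.5]
ee_rot: [3.138, -0.002, -0.074]
wrist_force: [0.5, 0.1, 0.1]
opening: 0.0
finger_force: 0.0
```

```bash
python3 - <<'E'
from h import *
f=grab('side','side9');shim(f);bal(f)
f=grab('top','top9');shim(f);bal(f);bal(dict(np.load('pics/top0.npz')))
def corners(n):
    f=dict(np.load(f'pics/{n}.npz'));P=cloud(f);c=f['color'];hsv=cv2.cvtColor(c,cv2.COLOR_RGB2HSV)
    A=(P[...,0]>480)&(P[...,0]<670)&(P[...,1]>80)&(P[...,1]<270)&(P[...,2]>42)&(P[...,2]<75)&(hsv[...,1]<60)&(hsv[...,2]>140)
    q=P[A];r=cv2.minAreaRect(q[:,:2].astype(np.float32));print(n,np.round(r[0],1),np.round(r[1],1),round(r[2],1),cv2.boxPoints(r).round().tolist())
for n in('top0','top9','side0','side9'):corners(n)
a=cv2.imread('pics/top9.png')[160:320,240:420];cv2.imwrite('pics/c9.png',cv2.resize(a,None,fx=3.5,fy=3.5,interpolation=cv2.INTER_CUBIC))
E
```

```text
shim n 327 rect [469.6 226.9] [51.6 67.7] 85.3 corners [[434.0, 204.0], [501.0, 198.0], [506.0, 250.0], [438.0, 255.0]]
heel 57 [443.2 228.6] [49.8 14.7] 89.2
pad 57 [546.9 226.   49.3]
white 3463 [576.5 167.2] [130.  137.1] 73.5
plane slope [ 4.200e-02 -9.100e-02  5.172e+01]
shim n 731 rect [489.1 227.7] [ 51.6 102.3] 86.5 corners [[436.0, 205.0], [539.0, 199.0], [542.0, 250.0], [440.0, 257.0]]
heel 56 [445.  230.1] [51.  13.7] 85.9
pad 77 [547.4 225.5  47. ]
white 3120 [581.1 168.3] [128.  128.3] 72.9
plane slope [ 0.055 -0.098 50.474]
pad 86 [522.5 227.2  46.8]
white 3342 [568.7 180. ] [127.3 127.9] 86.9
plane slope [ 0.08  -0.088 50.506]
top0 [568.6 179.9] [127.7 128.5] 86.8 [[501.0, 120.0], [629.0, 113.0], [636.0, 240.0], [508.0, 247.0]]
top9 [581.1 168. ] [128.  129.5] 73.8 [[501.0, 125.0], [625.0, 88.0], [661.0, 211.0], [537.0, 248.0]]
side0 [566.6 178.5] [130.8 132.2] 86.9 [[497.0, 117.0], [629.0, 110.0], [636.0, 240.0], [504.0, 247.0]]
side9 [577.5 167. ] [130.  135.9] 73.5 [[494.0, 124.0], [624.0, 85.0], [661.0, 210.0], [531.0, 249.0]]
```

View pics/c9.png

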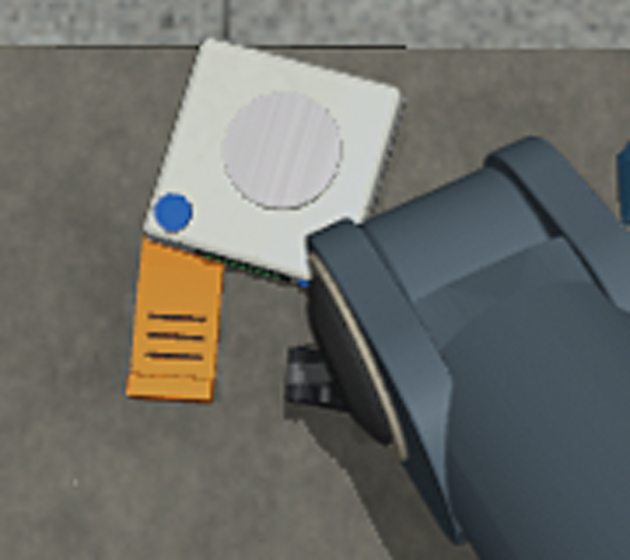

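The top view confirms it: balance centre about (581,168), turned -13°, with the shim straight in front (thin edge about x=540). The balance pivoted about its front-right foot. I'll turn it back by pushing the rear end of its right side towards +y.

```bash
python3 - <<'E'
from h import *
go(605,60,178);go(605,66,100);go(605,66,53)
from scipy.spatial.transform import Rotation as Ro
f=dict(np.load('pics/top0.npz'));P=cloud(f);print('edge',P[176,270].round(),P[174,270].round(),P[170,270].round())
E
```

```text
tool offset [187.8  26.5   0.3] turn z None
tool offset [187.3  20.4  78.3] turn z None
tool offset [187.3  20.4 125.3] turn z None
edge [664. 278.  -3.] [667. 277.   1.] [335. 154. 945.]
```

{"method": "apply_moves", "body": {"offset": [[30, 20, 0], [65, 40, 0], [100, 45, 0], [140, 40, 0], [180, 30, 0], [187, 23, 0], [187, 21, 20], [187, 20, 40]], "angular": [[0, 0, -8.5], [0, 0, -17], [0, 0, -25.5], [0, 0, -34], [0, 0, -42.5], [0, 0, -51], [0, 0, -59.5], [0, 0, -68]], "gripper": [0, 0, 0, 0, 0, 0, 0, 0]}}

```text
clock: 10.3
position: [605.4, 71.6, 137.0]
ee_rot: [3.141, -0.002, 1.134]
wrist_force: [-0.2, -0.3, -0.4]
opening: -0.2
finger_force: 0.0
```

```bash
python3 - <<'E'
from h import *
go(605,66,53,86);go(606,75,53);go(614,100,53)
E
```

```text
tool offset [-5.4  2.  84. ] turn z -21.0
tool offset [ 3.2 -0.9 84. ] turn z None
tool offset [29.2 -4.2 84.1] turn z None
```

{"method": "apply_moves", "body": {"offset": [[-5, 2, 40], [-5, 2, 80], [-5, 2, 84], [3, -1, 84], [9, -2, 84], [14, -3, 84], [19, -4, 84], [24, -4, 84]], "angular": [[0, 0, -8], [0, 0, -16], [0, 0, -21], [0, 0, -21], [0, 0, -21], [0, 0, -21], [0, 0, -21], [0, 0, -21]], "gripper": [0, 0, 0, 0, 0, 0, 0, 0]}}

```text
clock: 11.1
position: [612.5, 91.2, 54.6]
ee_rot: [3.14, 0.002, 1.49]
wrist_force: [1.3, -4.5, 0.2]
opening: 0.1
finger_force: 2.1
```

```bash
cat >> h.py <<'E'
def corners(f):
    P=cloud(f);c=f['color'];hsv=cv2.cvtColor(c,cv2.COLOR_RGB2HSV)
    A=(P[...,0]>480)&(P[...,0]<680)&(P[...,1]>80)&(P[...,1]<270)&(P[...,2]>42)&(P[...,2]<75)&(hsv[...,1]<60)&(hsv[...,2]>140)
    q=P[A];r=cv2.minAreaRect(q[:,:2].astype(np.float32));print(np.round(r[0],1),np.round(r[1],1),round(r[2],1),cv2.boxPoints(r).round().tolist())
E
python3 - <<'E'
from h import *
f=grab('side','side11');corners(f);bal(f)
f=grab('top','top11');corners(f);bal(f);go(605,100,53)
E
```

```text
[582.5 178.6] [128.  132.9] 76.2 [[503.0, 132.0], [632.0, 101.0], [662.0, 225.0], [533.0, 257.0]]
pad 55 [545.6 233.1  48.4]
white 2888 [582.7 178.1] [127.7 133.8] 76.5
plane slope [ 4.7000e-02 -1.0100e-01  5.2059e+01]
[584.3 178.8] [127.6 129.6] 78.4 [[508.0, 129.0], [635.0, 103.0], [661.0, 228.0], [534.0, 254.0]]
pad 83 [545.7 231.9  46.2]
white 3051 [584. 179.] [127.4 128.2] 78.0
plane slope [ 0.065 -0.098 50.69 ]
tool offset [ 6.8 -8.   1.6] turn z None
```

```bash
python3 - <<'E'
from h import *
go(612,70,55);go(690,120,140,-4);go(684,196,140)
E
```

```text
tool offset [-22.6   1.4  -0.4] turn z None
tool offset [ 33.5  75.3 -85.3] turn z 89.4
tool offset [108.8  63.3 -85.2] turn z None
```

{"method": "apply_moves", "body": {"offset": [[-20, 1, 0], [-20, 1, -45], [-10, 25, -85], [10, 60, -85], [35, 78, -85], [65, 73, -85], [95, 66, -85], [109, 63, -85]], "angular": [[0, 0, 8], [0, 0, 16.5], [0, 0, 25], [0, 0, 33.5], [0, 0, 42], [0, 0, 50.5], [0, 0, 59], [0, 0, 67]], "gripper": [0, 0, 0, 0, 0, 0, 0, 0]}}

```text
clock: 12.0
position: [681.0, 202.5, 139.1]
ee_rot: [-3.136, -0.001, 0.322]
wrist_force: [-0.3, -0.3, 0.2]
opening: -0.0
finger_force: 0.0
```

```bash
python3 - <<'E'
from h import *
print(env.get_obs()['joints'].round(2))
go(684,197,53,-4);go(672,197,53);go(650,196,53)
E
```

```text
[-0.14  0.65 -0.32  1.53  0.22  0.99 -1.77]
tool offset [ 1.   6.7 86.1] turn z 22.4
tool offset [-10.3   2.9  86.1] turn z None
tool offset [-31.5  -3.1  86.1] turn z None
```

{"method": "apply_moves", "body": {"offset": [[2, 6, 30], [2, 6, 65], [2, 6, 86], [-4, 5, 86], [-10, 3, 86], [-14, 2, 86], [-18, 1, 86], [-22, 0, 86]], "angular": [[0, 0, 8], [0, 0, 16], [0, 0, 22], [0, 0, 22], [0, 0, 22], [0, 0, 22], [0, 0, 22], [0, 0, 22]], "gripper": [0, 0, 0, 0, 0, 0, 0, 0]}}

```text
clock: 12.8
position: [663.4, 189.0, 54.6]
ee_rot: [-3.139, -0.005, -0.062]
wrist_force: [6.8, 0.2, 0.3]
opening: 0.0
finger_force: 3.2
```

```bash
python3 - <<'E'
from h import *
f=grab('side','side12');corners(f);bal(f);shim(f)
f=grab('top','top12');corners(f);bal(f);shim(f);go(650,197,53)
E
```

```text
[581. 177.] [129.4 133.1] 77.9 [[502.0, 128.0], [633.0, 100.0], [660.0, 226.0], [529.0, 254.0]]
white 1595 [580.6 175.8] [130.5 133.5] 78.8
plane slope [ 3.0000e-02 -9.4000e-02  5.0738e+01]
shim n 79 rect [464.  207.9] [56.8 16.1] 3.9 corners [[435.0, 214.0], [436.0, 198.0], [493.0, 202.0], [492.0, 218.0]]
heel 8 [441.8 202.1] [11.6  3.2] 1.6
[583.3 179.7] [127.7 127.2] 77.8 [[508.0, 131.0], [632.0, 104.0], [659.0, 229.0], [535.0, 256.0]]
pad 83 [545.  230.8  46.7]
white 2274 [582.9 180.1] [126.8 127.1] 78.2
plane slope [ 0.067 -0.098 50.617]
shim n 540 rect [487.3 228.2] [101.9  51.2] 2.8 corners [[435.0, 251.0], [438.0, 200.0], [539.0, 205.0], [537.0, 256.0]]
heel 44 [443.2 225.9] [13.7 51.2] 0.9
tool offset [-14.1  -7.3   1.4] turn z None
```

{"method": "apply_moves", "body": {"offset": [[5, 0, 0], [5, -8, 0], [0, -8, 0], [-4, -8, 0], [-8, -8, 0], [-12, -8, 0], [-16, -8, 0], [-16, -8, 0]], "angular": [[0, 0, 0], [0, 0, 0], [0, 0, 0], [0, 0, 0], [0, 0, 0], [0, 0, 0], [0, 0, 0], [0, 0, 0]], "gripper": [0, 0, 0, 0, 0, 0, 0, 0]}}

```text
clock: 13.7
position: [647.5, 198.1, 53.1]
ee_rot: [-3.141, -0.003, -0.062]
wrist_force: [4.8, 0.8, -2.3]
opening: 0.1
finger_force: 2.2
```

```bash
python3 - <<'E'
from h import *
f=grab('side','side13');corners(f);bal(f)
f=grab('top','top13');corners(f);bal(f);shim(f)
E
```

```text
[559.6 152.8] [ 84.7 134.2] 76.2 [[484.0, 128.0], [615.0, 96.0], [635.0, 178.0], [505.0, 210.0]]
white 1831 [558.5 154.9] [ 85.7 135.7] 78.0
plane slope [ 1.9000e-02 -7.7000e-02  5.1578e+01]
[566.1 178.7] [127. 127.] 78.8 [[491.0, 129.0], [616.0, 104.0], [641.0, 229.0], [516.0, 253.0]]
pad 83 [526.5 229.2  46.4]
white 2150 [566.  178.9] [126.9 126.8] 78.6
plane slope [ 0.07  -0.099 50.715]
shim n 504 rect [469.4 226.3] [102.4  51. ] 4.0 corners [[417.0, 248.0], [420.0, 197.0], [522.0, 204.0], [519.0, 255.0]]
heel 46 [460.1 230. ] [89.9 48.7] 10.6
```

Position is nearly restored (centre 566,179, against 568.6,180), with yaw still about 8° off. I'll add one more small push at the rear-left corner, which also compensates for the coming push.

{"method": "apply_moves", "body": {"offset": [[8, 0, 0], [8, -24, 0], [4, -24, 0], [0, -24, 0], [-4, -24, 0], [-7, -24, 0], [-10, -24, 0], [-10, -24, 0]], "angular": [[0, 0, 0], [0, 0, 0], [0, 0, 0], [0, 0, 0], [0, 0, 0], [0, 0, 0], [0, 0, 0], [0, 0, 0]], "gripper": [0, 0, 0, 0, 0, 0, 0, 0]}}

```text
clock: 14.6
position: [638.9, 221.9, 53.2]
ee_rot: [-3.141, -0.002, -0.062]
wrist_force: [3.9, 0.2, -1.6]
opening: -0.1
finger_force: 2.2
```

```bash
python3 - <<'E'
from h import *
f=grab('top','top14');corners(f);bal(f);shim(f)
E
```

```text
[553.3 173.9] [127.3 126.7] 79.4 [[479.0, 123.0], [604.0, 100.0], [627.0, 225.0], [503.0, 248.0]]
pad 83 [514.1 226.   46.6]
white 1624 [550.9 174.6] [126.8 122. ] 79.8
plane slope [ 0.075 -0.098 50.596]
shim n 443 rect [454.  224.6] [51.1 99. ] 89.0 corners [[404.0, 200.0], [503.0, 198.0], [504.0, 249.0], [405.0, 251.0]]
heel 52 [411.1 225.3] [13.1 51.1] 0.4
```

The balance is leaning on the left side, so rear pushes only translate it. It now sits about 15 mm towards the robot, which is useful slack for the push. I'll fix its yaw with one more push on the right side at the rear.

```bash
python3 - <<'E'
from h import *
go(660,222,53);go(660,180,140);go(650,80,140,86);go(594,62,140);go(594,66,53)
E
```

```text
tool offset [21.  -1.6  0.1] turn z None
tool offset [ 23.8  40.3 -86.9] turn z None
tool offset [ 20.1 140.7 -86.9] turn z -89.6
tool offset [-34.7 162.2 -87.1] turn z None
tool offset [-35.1 158.2  -0. ] turn z None
```

{"method": "apply_moves", "body": {"offset": [[20, 0, 0], [22, 0, -45], [23, 40, -87], [23, 85, -87], [22, 125, -87], [0, 150, -87], [-30, 162, -87], [-35, 161, -60]], "angular": [[0, 0, 0], [0, 0, -8], [0, 0, -16.5], [0, 0, -25], [0, 0, -33.5], [0, 0, -42], [0, 0, -50.5], [0, 0, -59]], "gripper": [0, 0, 0, 0, 0, 0, 0, 0]}}

```text
clock: 15.45
position: [590.8, 60.2, 114.7]
ee_rot: [3.14, 0.003, 0.97]
wrist_force: [1.4, 0.1, -0.1]
opening: -0.2
finger_force: 0.0
```

```bash
python3 - <<'E'
from h import *
go(594,66,53,86);go(594,98,53)
E
```

```text
tool offset [ 6.7 -0.8 61.7] turn z -30.4
tool offset [ 33.1 -18.8  61.6] turn z None
```

{"method": "apply_moves", "body": {"offset": [[5, 0, 20], [7, -1, 40], [7, -1, 55], [7, -1, 62], [16, -7, 62], [21, -10, 62], [26, -14, 62], [31, -17, 62]], "angular": [[0, 0, -8], [0, 0, -16], [0, 0, -24], [0, 0, -30], [0, 0, -30], [0, 0, -30], [0, 0, -30], [0, 0, -30]], "gripper": [0, 0, 0, 0, 0, 0, 0, 0]}}

```text
clock: 16.25
position: [597.8, 97.4, 51.5]
ee_rot: [3.14, 0.003, 1.489]
wrist_force: [3.7, -4.5, -2.0]
opening: 0.0
finger_force: 2.1
```

```bash
python3 - <<'E'
from h import *
f=grab('top','top15');corners(f);bal(f);shim(f)
E
```

```text
[553.4 181.7] [128.  131.4] 82.6 [[480.0, 127.0], [610.0, 110.0], [627.0, 237.0], [496.0, 254.0]]
pad 82 [511.9 231.2  46.5]
white 3174 [554.8 181.5] [127.6 128.4] 82.1
plane slope [ 0.073 -0.091 50.601]
shim n 687 rect [454.3 225.6] [102.3  51.3] 4.5 corners [[401.0, 247.0], [405.0, 196.0], [507.0, 204.0], [503.0, 255.0]]
heel 46 [410.2 222. ] [13.7 49.6] 4.6
```

Balance: centre (554,181.5), about -4° yaw, foot ≈ (515,227). The shim lines up (yaw +4.5°, about 3 mm off axis). I'll go back behind the heel for a short brisk push.

```bash
python3 - <<'E'
from h import *
go(598,75,52);go(560,120,145);go(372,219,145,4.5);go(372,219,28)
E
```

```text
tool offset [-24.    2.3  -0.3] turn z None
tool offset [ 17.7 -39.  -93.4] turn z None
tool offset [ 101.2 -234.4  -94. ] turn z 80.9
tool offset [ 101.4 -234.6   23. ] turn z None
```

{"method": "apply_moves", "body": {"offset": [[-20, 2, 0], [-22, 2, -45], [-10, -10, -90], [20, -45, -94], [40, -85, -94], [60, -125, -94], [80, -170, -94], [95, -210, -94]], "angular": [[0, 0, 8], [0, 0, 16.5], [0, 0, 25], [0, 0, 33.5], [0, 0, 42], [0, 0, 50.5], [0, 0, 59], [0, 0, 67]], "gripper": [0, 0, 0, 0, 0, 30, 30, 30]}}

```text
clock: 17.1
position: [392.3, 212.4, 145.6]
ee_rot: [-3.141, -0.001, 0.317]
wrist_force: [0.5, 1.4, -0.5]
opening: 30.1
finger_force: 0.0
```

```bash
python3 - <<'E'
from h import *
go(372,219,28,4.5);f=grab('side','side16');shim(f);corners(f);bal(f)
E
```

```text
tool offset [-17.4 -12.5 117.6] turn z 13.7
shim n 606 rect [436.  223.3] [76.  52.3] 6.9 corners [[395.0, 245.0], [401.0, 193.0], [477.0, 202.0], [471.0, 254.0]]
heel 130 [407.3 219.7] [17.  50.8] 9.5
[552. 182.] [131.2 133.9] 82.9 [[477.0, 125.0], [610.0, 109.0], [627.0, 239.0], [494.0, 255.0]]
pad 54 [511.2 234.7  49. ]
white 3315 [552.5 182. ] [131.7 134.1] 82.6
plane slope [ 0.054 -0.079 51.734]
```

{"method": "apply_moves", "body": {"offset": [[-18, -12, 10], [-18, -12, 55], [-18, -12, 95], [-18, -12, 118], [-18, -12, 118]], "angular": [[0, 0, 7], [0, 0, 13], [0, 0, 13], [0, 0, 13], [0, 0, 13]], "gripper": [30, 30, 30, 30, 30]}}

```text
clock: 17.65
position: [373.8, 217.0, 26.0]
ee_rot: [3.141, 0.001, 0.096]
wrist_force: [-0.2, -0.5, 0.3]
opening: 30.1
finger_force: 0.0
```

{"method": "apply_moves", "body": {"offset": [[50, 0, 0], [58, 0, 0], [58, 0, 0]], "angular": [[0, 0, 0], [0, 0, 0], [0, 0, 0]], "gripper": [30, 30, 30]}}

```text
clock: 17.95
position: [433.1, 222.3, 27.3]
ee_rot: [-3.14, -0.001, 0.094]
wrist_force: [-0.8, 0.1, 0.2]
opening: 29.9
finger_force: 0.0
```

```bash
python3 - <<'E'
from h import *
f=grab('side','side17');shim(f);corners(f);bal(f)
E
```

```text
shim n 380 rect [488.8 245.9] [112.9  51. ] 32.7 corners [[427.0, 237.0], [455.0, 194.0], [550.0, 255.0], [522.0, 298.0]]
heel 134 [453.4 225.9] [16.5 50.1] 8.2
[562.1 178.2] [129.9 134.2] 74.4 [[480.0, 134.0], [609.0, 98.0], [644.0, 223.0], [515.0, 259.0]]
pad 59 [530.1 236.1  53.8]
white 3382 [562.  178.2] [130.2 134.2] 74.4
plane slope [ 1.2000e-02 -3.7000e-02  5.2124e+01]
```

The foot climbed: the pad is now at z≈54, nearly level, with the foot at about shim x=+33 on the ramp. I'll give it another brisk push.

{"method": "apply_moves", "body": {"offset": [[-18, 0, 0], [-18, 0, 0], [30, 0, 0], [34, 0, 0], [34, 0, 0]], "angular": [[0, 0, 0], [0, 0, 0], [0, 0, 0], [0, 0, 0], [0, 0, 0]], "gripper": [30, 30, 30, 30, 30]}}

```text
clock: 18.5
position: [466.3, 224.7, 26.9]
ee_rot: [-3.141, -0.001, 0.094]
wrist_force: [0.1, 0.3, 1.0]
opening: 29.9
finger_force: 0.0
```

```bash
python3 - <<'E'
from h import *
f=grab('side','side18');shim(f);corners(f);bal(f)
E
```

```text
shim n 143 rect [530.  235.9] [106.4  49.4] 7.2 corners [[474.0, 254.0], [480.0, 205.0], [586.0, 218.0], [580.0, 267.0]]
heel 109 [484.8 230. ] [50.1 17.8] 89.5
[565.2 177. ] [129.9 132.4] 73.3 [[483.0, 134.0], [610.0, 96.0], [647.0, 220.0], [520.0, 258.0]]
pad 63 [533.2 235.5  57. ]
white 3404 [565.8 176.8] [130.  131.1] 73.2
plane slope [-5.0000e-03  2.0000e-03  5.2108e+01]
```

It is level: pad z=57, slope about 0. The foot is at shim x≈+3, so it needs about 12 mm more. But the balance is yawed about -13°, which brings the case edge close to the heel. I'll turn it back by pushing the right end of its front face towards +x, then finish.

{"method": "apply_moves", "body": {"offset": [[-20, 0, 0], [-22, 20, -40], [-22, 60, -50], [-21, 77, -40], [-21, 77, -26], [-12, 77, -26], [-4, 77, -26], [2, 78, -26]], "angular": [[0, 0, 0], [0, 0, 0], [0, 0, 0], [0, 0, 0], [0, 0, 0], [0, 0, 0], [0, 0, 0], [0, 0, 0]], "gripper": [30, 0, 0, 0, 0, 0, 0, 0]}}

```text
clock: 19.35
position: [476.0, 148.3, 52.8]
ee_rot: [-3.141, -0.0, 0.096]
wrist_force: [-5.5, 0.8, 2.6]
opening: -0.0
finger_force: 3.3
```

```bash
python3 - <<'E'
from h import *
f=grab('side','side19');shim(f);corners(f);bal(f)
E
```

```text
shim n 72 rect [530.9 235.2] [105.8  48.7] 7.5 corners [[475.0, 252.0], [482.0, 204.0], [587.0, 218.0], [580.0, 266.0]]
heel 37 [487.1 229.1] [15.8 48.8] 4.0
[565.5 176.9] [129.9 132.7] 73.2 [[483.0, 134.0], [610.0, 96.0], [648.0, 220.0], [521.0, 258.0]]
pad 63 [533.  235.9  56.4]
white 3402 [565.4 176.6] [129.2 132.7] 73.2
plane slope [-7.0000e-03 -1.0000e-03  5.2073e+01]
```

In contact, and the balance hasn't moved yet. I'll push about 16 mm.

{"method": "apply_moves", "body": {"offset": [[4, 0, 0], [8, 0, 0], [12, 0, 0], [15, 0, 0], [15, 0, 0]], "angular": [[0, 0, 0], [0, 0, 0], [0, 0, 0], [0, 0, 0], [0, 0, 0]], "gripper": [0, 0, 0, 0, 0]}}

```text
clock: 19.9
position: [487.2, 147.2, 52.1]
ee_rot: [3.139, 0.007, 0.095]
wrist_force: [-5.6, -1.7, 2.0]
opening: -0.2
finger_force: 2.4
```

```bash
python3 - <<'E'
from h import *
f=grab('side','side20');shim(f);corners(f);bal(f)
E
```

```text
shim n 108 rect [530.9 233.7] [103.5  49.6] 6.1 corners [[477.0, 253.0], [482.0, 203.0], [585.0, 214.0], [580.0, 264.0]]
heel 59 [486.8 229. ] [14.5 49.5] 4.4
[573.7 179.6] [130.  132.5] 76.6 [[494.0, 132.0], [623.0, 101.0], [653.0, 227.0], [524.0, 258.0]]
pad 63 [538.5 236.3  56.3]
white 3431 [574.5 179.1] [130.  130.6] 77.1
plane slope [-5.0000e-03  0.0000e+00  5.2102e+01]
```

The yaw gain was small (now about -10°) with 8 mm of translation. A rear-left push gives the matching couple, and it also slides the foot towards the heel side of the flat, which is where I want it.

{"method": "apply_moves", "body": {"offset": [[-12, 0, -5], [-12, 0, -50], [-5, 0, -95], [35, -15, -105], [80, -28, -105], [125, -38, -105], [170, -44, -105], [198, -47, -98]], "angular": [[0, 0, 0], [0, 0, 0], [0, 0, 0], [0, 0, 0], [0, 0, 0], [0, 0, 0], [0, 0, 0], [0, 0, 0]], "gripper": [0, 0, 0, 0, 0, 0, 0, 0]}}

```text
clock: 20.75
position: [686.1, 215.8, 152.6]
ee_rot: [-3.14, -0.005, 0.095]
wrist_force: [-0.4, 0.1, 0.6]
opening: -0.2
finger_force: 0.0
```

```bash
python3 - <<'E'
from h import *
f=grab('side','side21');shim(f);corners(f);bal(f)
go(682,214,50); go(668,213,50); go(655,212,50)
E
```

```text
shim n 76 rect [486.8 229.6] [15.4 51.5] 1.7 corners [[478.0, 255.0], [480.0, 204.0], [495.0, 204.0], [494.0, 256.0]]
heel 46 [486.8 229.4] [15.4 51. ] 1.7
[572.1 179.3] [128.7 136.2] 76.7 [[491.0, 132.0], [624.0, 101.0], [653.0, 226.0], [521.0, 258.0]]
pad 32 [537.5 232.3  56.8]
white 2785 [571.3 178.5] [126.6 135. ] 76.6
plane slope [-4.0000e-03 -1.0000e-03  5.2001e+01]
tool offset [ -7.1   1.1 100.1] turn z None
tool offset [-21.1   0.7 100. ] turn z None
tool offset [-34.2   0.5  99.9] turn z None
```

{"method": "apply_moves", "body": {"offset": [[-4, 1, 45], [-4, 1, 90], [-5, 1, 102], [-14, 1, 102], [-20, 1, 102], [-24, 1, 102], [-28, 1, 102], [-32, 1, 102]], "angular": [[0, 0, 0], [0, 0, 0], [0, 0, 0], [0, 0, 0], [0, 0, 0], [0, 0, 0], [0, 0, 0], [0, 0, 0]], "gripper": [0, 0, 0, 0, 0, 0, 0, 0]}}

```text
clock: 21.6
position: [653.7, 211.2, 51.8]
ee_rot: [-3.139, -0.008, 0.095]
wrist_force: [5.1, 1.5, -1.4]
opening: 0.0
finger_force: 2.1
```

```bash
python3 - <<'E'
from h import *
f=grab('top','top22');shim(f);corners(f);bal(f);corners(dict(np.load('pics/top0.npz')))
E
```

```text
shim n 167 rect [533.4 236.3] [106.2  49.4] 9.0 corners [[477.0, 252.0], [485.0, 204.0], [590.0, 220.0], [582.0, 269.0]]
heel 44 [500.6 230.2] [37.9 49.5] 1.2
[568.7 179.1] [129.  127.6] 77.2 [[492.0, 130.0], [617.0, 102.0], [645.0, 228.0], [521.0, 256.0]]
pad 83 [531.1 230.9  53.9]
white 2162 [568.9 179.4] [128.6 127.5] 77.1
plane slope [ 6.0000e-03 -2.0000e-03  5.0874e+01]
[568.6 179.9] [127.7 128.5] 86.8 [[501.0, 120.0], [629.0, 113.0], [636.0, 240.0], [508.0, 247.0]]
```

{"method": "apply_moves", "body": {"offset": [[-4, 0, 0], [-8, 0, 0], [-8, 0, 0]], "angular": [[0, 0, 0], [0, 0, 0], [0, 0, 0]], "gripper": [0, 0, 0]}}

```text
clock: 21.95
position: [645.0, 210.1, 51.2]
ee_rot: [-3.14, -0.006, 0.095]
wrist_force: [4.5, 1.0, 3.7]
opening: -0.1
finger_force: 1.9
```

```bash
python3 - <<'E'
from h import *
f=grab('top','top23');shim(f);corners(f);bal(f)
go(672,211,52);go(672,211,150);go(500,170,150);go(440,226,90,7);go(445,227,28);print(env.get_obs()['joints'].round(2))
E
```

```text
shim n 214 rect [533.6 236.1] [105.7  49.4] 8.4 corners [[478.0, 253.0], [485.0, 204.0], [589.0, 219.0], [582.0, 268.0]]
heel 41 [489.1 230. ] [14.2 49. ] 5.9
[560.3 177.2] [128.8 127.2] 77.9 [[485.0, 128.0], [609.0, 101.0], [636.0, 227.0], [512.0, 254.0]]
pad 86 [522.6 229.3  54.4]
white 2122 [559.9 177.3] [128.8 126.6] 77.9
plane slope [ 4.0000e-03 -5.0000e-03  5.0812e+01]
tool offset [27.1  1.6 -0.9] turn z None
tool offset [ 27.6   1.4 -98.9] turn z None
tool offset [-147.5   26.   -99.8] turn z None
tool offset [-202.2  -35.3  -40. ] turn z -1.6
tool offset [-197.5  -35.8   22.1] turn z None
[-0.15  0.71 -0.33  1.67  0.3   0.8  -2.09]
```

The whole foot is now on the flat: shim x≈-12, y≈-5, level, and the pad is within about 2 mm of its starting xy. Yaw is still about 9° off, so I'll give the front right one more small push to reduce it before the press check.

{"method": "apply_moves", "body": {"offset": [[12, 0, 0], [16, 0, -45], [0, 5, -95], [-45, 15, -105], [-95, 25, -105], [-145, 35, -105], [-190, 45, -105], [-200, 46, -70]], "angular": [[0, 0, 0], [0, 0, 0], [0, 0, 0], [0, 0, 0], [0, 0, 0], [0, 0, 0], [0, 0, 0], [0, 0, 0]], "gripper": [0, 0, 0, 0, 0, 0, 0, 0]}}

```text
clock: 22.8
position: [444.6, 142.8, 121.5]
ee_rot: [3.139, -0.002, 0.095]
wrist_force: [2.4, 0.7, 0.2]
opening: -0.1
finger_force: 0.0
```

```bash
python3 - <<'E'
from h import *
go(455,140,52);go(476,141,52);go(485,141,52)
f=grab('side','side24');corners(f);bal(f);shim(f)
E
```

```text
tool offset [ 9.9  3.6 69.5] turn z None
tool offset [30.9  4.6 69.6] turn z None
tool offset [39.9  5.5 69.6] turn z None
[556.5 176.2] [129.9 137.4] 78.1 [[476.0, 127.0], [610.0, 99.0], [637.0, 226.0], [503.0, 254.0]]
pad 57 [521.8 231.7  56.2]
white 3370 [556.2 176.2] [129.9 136.7] 78.2
plane slope [-5.0000e-03 -2.0000e-03  5.2196e+01]
shim n 52 rect [529.6 248.4] [102.7  24.9] 10.7 corners [[477.0, 251.0], [481.0, 227.0], [582.0, 246.0], [578.0, 270.0]]
heel 18 [481.1 240.7] [26.   9.2] 79.4
```

{"method": "apply_moves", "body": {"offset": [[4, 4, 45], [4, 4, 69], [12, 4, 70], [20, 4, 70], [25, 5, 70], [29, 5, 70], [33, 5, 70], [35, 5, 70]], "angular": [[0, 0, 0], [0, 0, 0], [0, 0, 0], [0, 0, 0], [0, 0, 0], [0, 0, 0], [0, 0, 0], [0, 0, 0]], "gripper": [0, 0, 0, 0, 0, 0, 0, 0]}}

```text
clock: 23.65
position: [480.8, 141.3, 49.3]
ee_rot: [3.138, 0.007, 0.094]
wrist_force: [-8.5, -3.5, 5.6]
opening: 0.1
finger_force: 4.0
```

```bash
python3 - <<'E'
from h import *
f=grab('side','side25');corners(f);bal(f);shim(f);go(530,234,150)
E
```

```text
[564.3 177.3] [130.  134.2] 80.8 [[488.0, 124.0], [620.0, 102.0], [641.0, 231.0], [508.0, 252.0]]
pad 58 [525.2 231.2  56.7]
white 3397 [564.7 177. ] [129.8 130.8] 81.0
plane slope [-5.0000e-03 -1.0000e-03  5.2035e+01]
shim n 58 rect [530.5 236.5] [103.1  46.1] 5.9 corners [[477.0, 254.0], [482.0, 208.0], [584.0, 219.0], [579.0, 265.0]]
heel 27 [485.7 231.6] [13.4 45.9] 3.0
tool offset [  56.6  -87.4 -101.3] turn z None
```

The balance is about where it started (pad 525,231; yaw about -6°), level, with the foot at shim x≈-5, fully on the flat. Now the press check.

{"method": "apply_moves", "body": {"offset": [[-14, 0, 0], [-14, -10, -45], [-5, -40, -85], [25, -65, -85], [50, -84, -80], [52, -84, -55], [52, -84, -42], [52, -84, -42]], "angular": [[0, 0, 0], [0, 0, 0], [0, 0, 0], [0, 0, 0], [0, 0, 0], [0, 0, 0], [0, 0, 0], [0, 0, 0]], "gripper": [0, 0, 0, 0, 0, 0, 0, 0]}}

```text
clock: 24.5
position: [526.2, 230.3, 89.5]
ee_rot: [3.14, 0.003, 0.094]
wrist_force: [-0.6, 0.4, -0.2]
opening: 0.0
finger_force: 0.0
```

```bash
python3 - <<'E'
from h import *
go(525.7,230.3,81)
grab('side','side26');grab('wrist','w26')
b=cv2.imread('pics/side26.png')[200:320,280:400]; w=cv2.imread('pics/w26.png')[150:450,170:470]
cv2.imwrite('pics/c26.png',np.hstack([cv2.resize(b,(400,400),interpolation=cv2.INTER_CUBIC),cv2.resize(w,(400,400))]))
E
```

```text
tool offset [-0.5 -0.1  8.5] turn z None
```

View pics/c26.png

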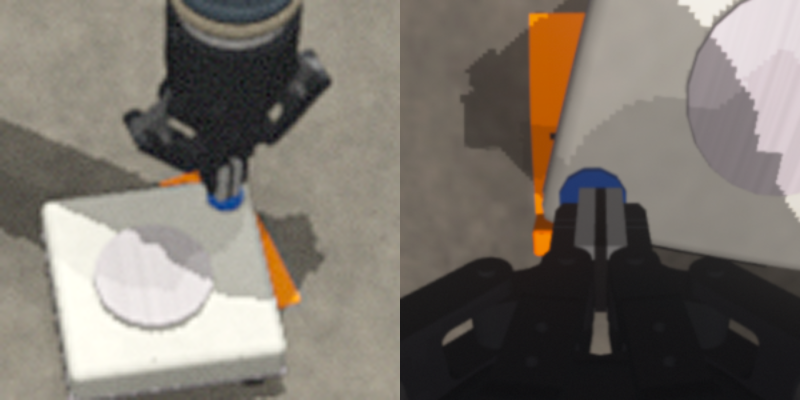

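The fingertips are over the blue pad (crop (228,190) side, (595,190) wrist), with the shim visible under the corner. Pressing.

{"method": "apply_moves", "body": {"offset": [[0, 0, 6], [0, 0, 9], [0, 0, 12], [0, 0, 14], [0, 0, 16], [0, 0, 16], [0, 0, 16]], "angular": [[0, 0, 0], [0, 0, 0], [0, 0, 0], [0, 0, 0], [0, 0, 0], [0, 0, 0], [0, 0, 0]], "gripper": [0, 0, 0, 0, 0, 0, 0]}}

```text
clock: 25.3
position: [527.6, 231.7, 80.2]
ee_rot: [3.139, -0.002, 0.095]
wrist_force: [-11.1, -6.2, 37.1]
opening: 0.0
finger_force: 18.6
```

It's firm: 37 N with no sinking (tip at 55 mm). Letting go and retreating.

{"method": "apply_moves", "body": {"offset": [[0, 0, 8], [0, 0, -5], [0, 0, -45], [0, 0, -95], [-30, 40, -110], [-60, 80, -110], [-60, 80, -110]], "angular": [[0, 0, 0], [0, 0, 0], [0, 0, 0], [0, 0, 0], [0, 0, 0], [0, 0, 0], [0, 0, 0]], "gripper": [0, 0, 0, 0, 0, 0, 0]}}

```text
clock: 26.0
position: [472.1, 140.0, 184.7]
ee_rot: [3.136, 0.003, 0.088]
wrist_force: [0.2, 0.2, 0.2]
opening: -0.1
finger_force: 0.0
```

```bash
python3 - <<'E'
from h import *
for n in('side','top'):
    f=grab(n,n+'27');shim(f);corners(f);bal(f)
E
```

```text
shim n 60 rect [524.6 247.7] [112.2  41. ] 21.9 corners [[465.0, 246.0], [480.0, 208.0], [584.0, 250.0], [569.0, 288.0]]
heel 28 [483.  231.3] [47.2 12. ] 84.6
[564.8 176.4] [129.8 131.8] 81.3 [[490.0, 122.0], [620.0, 102.0], [640.0, 231.0], [510.0, 251.0]]
pad 61 [525.1 229.7  56.4]
white 3403 [564.9 176.3] [129.6 131.6] 81.5
plane slope [-7.0000e-03  2.0000e-03  5.2175e+01]
shim n 270 rect [533.9 235.1] [104.2  49.9] 6.4 corners [[479.0, 254.0], [485.0, 205.0], [588.0, 216.0], [583.0, 266.0]]
heel 58 [496.2 230.1] [28.8 49.6] 0.9
[557.2 223.2] [41.4 95.5] 82.3 [[507.0, 209.0], [602.0, 196.0], [607.0, 237.0], [513.0, 250.0]]
pad 79 [526.8 231.6  55.1]
white 312 [557.2 223. ] [41.3 95.1] 81.9
plane slope [ -4.864 -34.495 715.267]
```

```bash
python3 -c "
from station import env
print(env.hand_in())"
```

```text
the job is handed in; nothing more can be done
None
```

The job is handed in: the short foot measures fully on the shim's flat top, the balance is level, and a 37 N press on the blue pad didn't make it rock; but my first slow push shoved the balance about 23 mm and turned it 13°, and after I pushed it back by its sides (and used that to seat the foot), it rests roughly 7 mm and 5–6° off its starting pose.

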